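# Catch the thread of a twist cap and screw it home

## Task

The twist cap has only been laid on the neck of the steel tin in its sloping stand and has not caught its thread: keeping it square on the neck and without lifting it off, turn it backward (anticlockwise, looking down on the cap) until you feel it drop into the thread start, then screw it forward (clockwise) fully home until it stops, and let go. Do not force it: the tin is only wedged in its stand and must not twist round. Leave the tray, the keys, the key cover and the clothes peg where they lie.

Things in the scene. Friction and masses are not known exactly. Their poses are not given: they have to be found in the camera images.
- neck (a point): Foot of the neck of the steel tin (68 mm across, wedged in a wooden stand 110 mm wide, 130 mm deep, on a glass shelf 100 mm above the work surface). On the tin's axis; z is that axis, out of the tin, 25 degrees from vertical, the cap end leaning towards the robot; y is level. Fixed in a run. How the tin and its hidden thread are turned about the axis is not told and varies.
- cap_grip (a point): Where to hold the cap: in its blue finger bar (56 mm long, 18 thick, 34 high), on the cap's axis, 22 mm above the cap's flat top, 12 mm below the bar's top. z points out along the cap's axis, x along the bar, y through its thickness. Distance from neck along the neck's axis: 68.8 mm at the start (lugs lying on the threads), 60 mm when dropped into the thread start, 55.5 mm when home.
- cap_skirt (a point): Centre of the lower edge of the ribbed steel cap's skirt, 67 mm below cap_grip; same axes. Cap 65 mm across, 45 mm high without the bar, 0.11 to 0.23 kg. Inside are three lugs 120 degrees apart. The fit on the neck is loose, about 1.5 mm sideways; only friction and weight hold the cap where it is left.
- thread (a point): Top of the three equal threads, on the tin's axis 17.8 mm out from neck; same axes. Start: lugs on top of the threads; turned forward they jam on stops. Turned 18 to 60 degrees backward they can drop freely 8.8 mm into gaps with 20 degrees of play, ending at stops. Then 65 to 95 degrees forward: the cap sinks 4.5 mm in a groove with 2 mm play, level at the end, to a hard stop.
- tin (a joint): Twist of the tin in its stand about its axis, rad, 0 at the start of every run (it does not tell how the thread is turned), growing anticlockwise seen from the cap end. The wedge holds against about 2 N m; forced harder, as by turning on against a stop, the tin slips round with the cap and stays where it slipped to.
- tray: Black ceramic tray, 110 x 170 mm, 22 mm high, 0.7 kg, on the glass; origin at the centre of its underside. A bystander.
- keys: Two flat steel keys on a ring, 80 mm long, 4 mm thick, lying in the tray; origin on the underside between the two key heads. A bystander.
- key_cover: Orange hard silicone key cover, 75 x 42 mm, 14 mm thick, on the glass; origin at the centre of its underside. A bystander.
- clothes_peg: Wooden clothes peg, 78 mm long, 11 mm high, on the glass; origin at the centre of its underside. A bystander.
Mind the look-alikes: they are no part of the job. Leave any orange look-alike of the part that bears cap_grip alone.

How it is judged:
By the outcome, as a careful person would: the job done as asked, in the order asked, and still so for the second after the job is handed in, with the robot touching nothing.
It also fails if it takes over 51 s, if anything falls off the work surface, if the arm or the gripper's body presses on something with over 40 N, if the wrist force passes 120 N, or if a joint passes its speed limit or range.

## Robot

A 6-joint arm with a two-finger parallel gripper is mounted at the origin on the work surface. World frame = base frame: x ahead of the robot, y to its left, z up, the work surface at z = 0. Lengths are in m, angles in rad, forces in N, time in s.
With the tool pointing down it reaches from about 0.35 to 0.85 m from the base axis. Payload 8.1 kg.
Tool frame: the origin (TCP) lies midway between the tips of the shut fingers; the grasp point (between the pads) lies 19 mm behind it (tcp_to_grasp is the distance from the TCP to the grasp point, in m); x points along the fingers, y is the direction in which the jaws open and shut, and the axes are right-handed (so a half turn about x gives the same grasp; the last joint's range is limited). The gripper opens to 85 mm and grips with 20 to 120 N. Pads are 22 mm wide; open, the fingers measure 114 mm over their backs; the gripper's body (76 mm by 85 mm) begins 54 mm behind the grasp point. The pads swing forward as they close: fully open they stand 13 mm farther back than shut.
Start: joints at [1.259, 0.13, 1.488, -0, 1.523, -0.085], TCP at [0.135, 0.585, 0.231] pointing down, gripper open.
Joint ranges: [-2.96, 2.96], [-0.89, 2.26], [0.02, 2.5], [-1.34, 4.48], [0, 2.73], [-2.66, 2.66]. Speed limits (rad/s): [2.39, 2.39, 2.79, 3.14, 3.14, 3.14].

## Interface

Orientations are given as a unit quaternion [w, x, y, z].
In Python, from cell import get_obs, get_image, camera_params, close_job, silhouettes, spot_point, tcp_to_grasp gives the robot as it stands. The module is installed in compiled form; this text tells all that it offers.
- The arm moves only by the shell command python3 -m jog 'ROWS' [FORCE]. ROWS is JSON, a list of rows, each a list of 3 entries, a list of its own where there are three numbers: the turn, a rotation vector about the tool's x, y, z in degrees, then the shift along the tool's x, y, z in mm, then the closure in counts, from 0 (fully open) to 255 (shut). In form: [[[rx, ry, rz], [dx, dy, dz], hand], ...]. A call has 1 to 20 rows; each row is the pose to reach, as a shift and turn from the pose commanded when the call began, along the tool's axes at that moment; what a row does not reach only later rows make up. A row lasts 1/12 s, in which the tool goes at most 41.7 mm and 7.16 degrees, less where a joint would pass 70% of its speed; a pose out of reach is approached as far as the arm can. A call with a gripper value outside its range is refused whole. The fingers move at their own pace and stop on an object; FORCE is the grip in N (left out, the last holds). Time passes only in rows, so rows that repeat a pose let the fingers close. It gives the time, the measured TCP pose, the force and the opening at its end, in the units of the state.
- get_obs(): the state, without advancing time (a new reading comes with each control period).
- get_image(name): name is "scene" or "side" or "wrist"; returns (picture, depth): 400x640x3 uint8, red, green, blue; 400x640 float32, m along the optical axis (not along the pixel's ray), 0 where there is no reading.
- camera_params(name): a dict with "vfov" (degrees; the focal length in pixels is half the picture's height over the tangent of half this angle, whatever the lens; pixels are square), "cx", "cy" (the principal point, pixels), "rvec" (rotation vector, rad) and "tvec" (3), from world to camera coordinates, as OpenCV has them; the wrist camera has in their place "T_tool_cam" (4x4, takes a point from camera to tool coordinates, whose origin is the TCP and whose axes are the tool frame's). Camera axes: x right, y down, z forward; pixel columns grow to the right and rows downward; lengths in m; the calibration is good to about 2 mm. A picture is of the moment at which its call begins: read the wrist's pose just before it. camera_params takes no time and is no camera call.
- close_job(): hands the job in, once; it reports no verdict.
Trained networks look in the newest picture that a camera, given by its name, has taken for a name from the list of things; names that differ only in an ending like _2 or _b are one class to them, and where a whole thing is asked for, a point or a joint stands for the part that bears it (a point fixed in the world has none). Each returns a list of dicts, best first, with "score" (0 to 1); they miss things now and then, are a little off and sometimes report something else, mostly with a low value. They report only what shows in the picture. A call takes as long as a camera call. They do not tell look-alikes from the thing itself.
- silhouettes(name, camera): "mask" (400x640 bool, what is visible of it) and "extent" ([left, top, right, bottom] in pixels, round what is visible of it).
- spot_point(name, camera): "uv" ([column, row] in pixels: a listed point, or the origin of a listed thing).
The state is a dict: "t": time; "joints": joint angles; "joint_velocities": joint speeds; "joint_torque": joint torques, N m; "position": TCP position; "eef_rot": TCP orientation; "contact_force": force on the tool from outside, world axes, zero at the start; "ft_torque": the same for the moment, N m; "opening": opening from 0.0 (shut) to 1.0 (fully open).
Only numpy, scipy, OpenCV 4.12 (cv2) and the standard library are available. Lean on these libraries where they do the work, as an engineer would, in place of code of your own. Each camera call takes 0.05 s, during which the arm holds its last target.

## Working session

There is one attempt and no reset: what is moved stays moved. The work goes in short steps, Python scripts to look and compute and a shell command to move; the robot and the scene stay as the last step left them, time stands still between calls to the robot, and variables do not carry over. Pictures are saved under pics/ and viewed, and the job is handed in when it is done.

```bash
mkdir -p pics; ls; python3 - <<'E'
from cell import *
import cv2,numpy as np
o=get_obs();print(o)
print(tcp_to_grasp)
for c in ["scene","side","wrist"]:
    im,d=get_image(c);print(c,camera_params(c))
    np.savez('pics/%s0.npz'%c,im=im,d=d)
    cv2.imwrite('pics/%s0.png'%c,im[:,:,::-1])
    for n in ["cap_grip","cap_skirt","thread","neck"]:
        try: print(n,[(r['score'],r['uv']) for r in spot_point(n,c)])
        except Exception as e: print(n,e)
E
```

```text
pics
{'t': 0.0, 'joints': array([ 1.25860473e+00,  1.31130632e-01,  1.48929523e+00,  1.88640270e-05,
        1.52300558e+00, -8.53931982e-02]), 'joint_velocities': array([ 0.00212057,  0.00023403,  0.00177278,  0.001512  ,  0.00116209,
       -0.00011571]), 'joint_torque': array([-1.46957147e-03, -5.69366598e+01, -5.00570011e+01, -2.26012726e-04,
        1.40061820e-02,  4.47768559e-05]), 'position': array([0.13471181, 0.58411194, 0.23025392]), 'eef_rot': array([ 0.70242992,  0.0793779 ,  0.70269976, -0.08064988]), 'contact_force': array([-0.71005492, -0.44997923, -0.15689072]), 'ft_torque': array([-0.00989314, -0.00815298, -0.05214533]), 'opening': 0.9990867116183756}
0.0187
scene {'vfov': 48.642120703655344, 'cx': 322.25401977087364, 'cy': 201.90939914703605, 'rvec': array([ 2.07690426,  1.0076769 , -0.48320293]), 'tvec': array([-0.30050669, -0.08647053,  1.47843244])}
cap_grip [(0.94, [354.5, 157.6]), (0.68, [339.4, 186.9])]
cap_skirt [(0.76, [361.2, 183.2])]
thread []
neck []
side {'vfov': 44.63170326285476, 'cx': 322.9849766573405, 'cy': 201.54138883872915, 'rvec': array([ 2.3150923 , -0.59065264,  0.23488004]), 'tvec': array([-0.41144997,  0.29132362,  1.07285098])}
cap_grip [(0.82, [308.9, 138.5])]
cap_skirt [(0.92, [230.0, 229.3]), (0.81, [318.0, 161.9])]
thread []
neck []
wrist {'vfov': 71.73643548503986, 'cx': 319.7991046540835, 'cy': 199.4510668811456, 'T_tool_cam': array([[-9.79760694e-04, -2.67757779e-01,  9.63485761e-01,
        -1.42913638e-01],
       [ 9.99998075e-01, -1.90004863e-03,  4.88856220e-04,
         1.31756297e-03],
       [ 1.69977475e-03,  9.63484386e-01,  2.67759125e-01,
        -6.86053711e-02],
       [ 0.00000000e+00,  0.00000000e+00,  0.00000000e+00,
         1.00000000e+00]])}
cap_grip []
cap_skirt [(0.58, [58.4, 340.8])]
thread []
neck []
```

View pics/scene0.png

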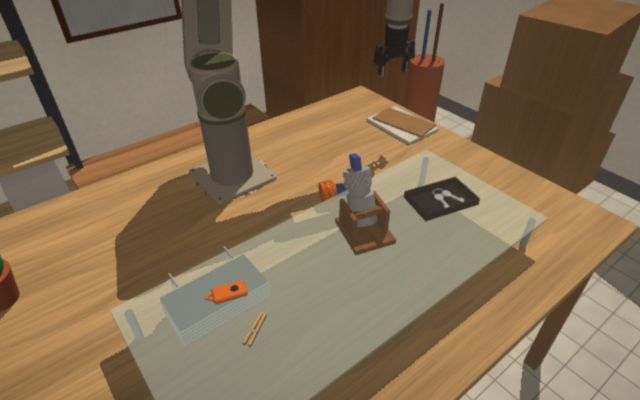

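View pics/side0.png

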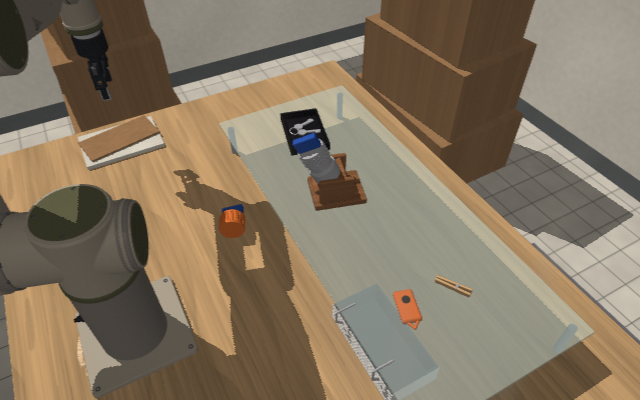

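View pics/wrist0.png

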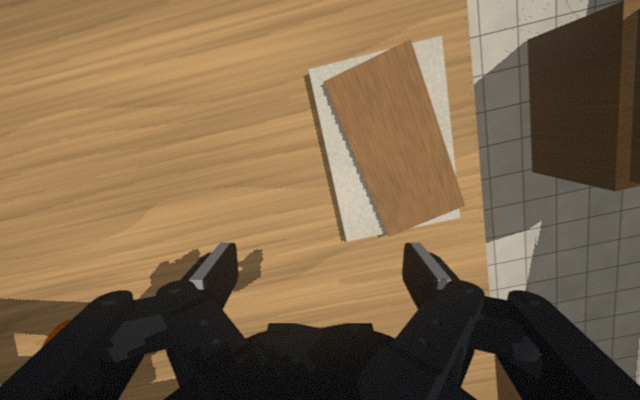

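The cap on the tin shows at scene (355,165) and side (308,142): steel with a blue bar, standing on the neck in the stand. The orange thing at scene (330,189) / side (232,222) lies on the table, so it is the look-alike. Next I'll check enlarged crops and work out the geometry.

```bash
cat > h.py <<'E'
import numpy as np,cv2
from scipy.spatial.transform import Rotation as R
from cell import *
def load(c,n): z=np.load('pics/%s%s.npz'%(c,n)); return z['im'],z['d']
def Tcw(c,obs=None):
    p=camera_params(c)
    if c=='wrist':
        q=obs['eef_rot'];T=np.eye(4);T[:3,:3]=R.from_quat([q[1],q[2],q[3],q[0]]).as_matrix();T[:3,3]=obs['position']
        return T@p['T_tool_cam'],p
    Rm=cv2.Rodrigues(p['rvec'])[0];T=np.eye(4);T[:3,:3]=Rm.T;T[:3,3]=-Rm.T@p['tvec'];return T,p
def cloud(c,d,obs=None):
    T,p=Tcw(c,obs);f=200/np.tan(np.radians(p['vfov']/2))
    v,u=np.mgrid[0:400,0:640]
    P=np.stack([(u-p['cx'])/f*d,(v-p['cy'])/f*d,d],-1)
    return P@T[:3,:3].T+T[:3,3]
def proj(c,X,obs=None):
    T,p=Tcw(c,obs);f=200/np.tan(np.radians(p['vfov']/2))
    Y=(np.atleast_2d(X)-T[:3,3])@T[:3,:3]
    return np.c_[f*Y[:,0]/Y[:,2]+p['cx'],f*Y[:,1]/Y[:,2]+p['cy']]
def toolR(obs): q=obs['eef_rot'];return R.from_quat([q[1],q[2],q[3],q[0]]).as_matrix()
E
python3 - <<'E'
from h import *
out=[]
for c,(u,v) in [("scene",(360,195)),("side",(315,165))]:
    im,d=load(c,0);P=cloud(c,d)
    hsv=cv2.cvtColor(im,cv2.COLOR_RGB2HSV)
    w=np.zeros((400,640),bool);w[v-70:v+70,u-70:u+70]=1
    b=w&(hsv[...,0]>105)&(hsv[...,0]<130)&(hsv[...,1]>120)&(d>0)
    q=P[b];print(c,b.sum(),np.median(q,0),q.min(0),q.max(0))
    out.append(cv2.resize(im[v-60:v+60,u-50:u+50,::-1],None,fx=4,fy=4,interpolation=cv2.INTER_CUBIC))
cv2.imwrite('pics/crop0.png',np.hstack(out))
E
```

```text
scene 18 [0.48969301 0.09708474 0.29392468] [0.47070967 0.08967236 0.28429734] [0.49797642 0.10709675 0.29740977]
side 393 [0.48099496 0.10112429 0.2786033 ] [0.45280642 0.08434948 0.10590674] [0.61450746 0.32299973 0.29901196]
```

View pics/crop0.png

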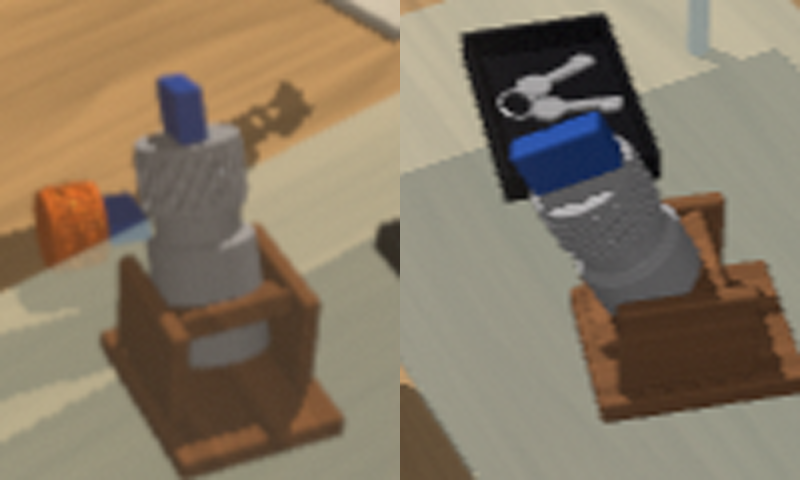

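```bash
cat > fit.py <<'E'
from h import *
from scipy.optimize import least_squares
def frame(psi,phi,tilt=np.radians(25)):
    z=np.array([-np.sin(tilt)*np.cos(psi),-np.sin(tilt)*np.sin(psi),np.cos(tilt)])
    y=np.array([-np.sin(psi),np.cos(psi),0]);x=np.cross(y,z)
    return np.c_[np.cos(phi)*x+np.sin(phi)*y,-np.sin(phi)*x+np.cos(phi)*y,z]
def model_sdf(P,g,F,drop=0):
    Q=(P-g)@F
    def cyl(q,r,z0,z1):
        rr=np.hypot(q[:,0],q[:,1])-r; zz=np.maximum(z0-q[:,2],q[:,2]-z1)
        return np.where((rr>0)&(zz>0),np.hypot(rr,zz),np.maximum(rr,zz))
    b=np.abs(Q-[0,0,-.005])-[.028,.009,.017]
    box=np.where((b>0).any(1),np.linalg.norm(np.maximum(b,0),axis=1),b.max(1))
    return np.minimum(cyl(Q,.0325,-.067,-.022),box)
def fit(P,x0,psi_free=True):
    def f(x):
        return model_sdf(P,x[:3],frame(x[3],x[4]))*1000
    best=None
    for phi in np.radians(np.arange(-90,90,20)):
        r=least_squares(f,[*x0[:3],x0[3],phi],x_scale=[.01,.01,.01,.1,.1],loss='soft_l1',f_scale=1.5)
        if best is None or r.cost<best.cost:best=r
    return best
E
python3 - <<'E'
from fit import *
A=[]
for c in ["scene","side"]:
    im,d=load(c,0);P=cloud(c,d).reshape(-1,3);h=cv2.cvtColor(im,cv2.COLOR_RGB2HSV).reshape(-1,3)
    g0=np.array([.487,.1,.28]);F=frame(.2,0)
    Q=(P-g0)@F
    m=(d.ravel()>0)&(np.hypot(Q[:,0],Q[:,1])<.055)&(Q[:,2]>-.06)&(Q[:,2]<.04)
    A.append(P[m]);print(c,m.sum())
for k,P in [("scene",A[0]),("side",A[1]),("both",np.vstack(A))]:
    r=fit(P,[.487,.1,.28,.2]);x=r.x
    res=model_sdf(P,x[:3],frame(x[3],x[4]))
    print(k,x[:3],np.degrees(x[3:]),np.median(abs(res))*1000,r.cost)
    for c in("scene","side"): 
        F=frame(x[3],x[4]);print(c,proj(c,np.array([x[:3],x[:3]-.067*F[:,2]])).round(1).tolist())
E
```

```text
scene 692
side 939
scene [0.48028473 0.10748334 0.27536896] [-16.84999355 -11.3090676 ] 0.7350337058925522 472.45066995874623
scene [[354.9, 159.4], [358.7, 186.1]]
side [[304.5, 142.2], [317.1, 160.8]]
side [0.48114421 0.10749281 0.27679678] [-16.24400149 -12.17317915] 0.8419287624482682 625.5501152731663
scene [[355.2, 159.0], [359.1, 185.8]]
side [[304.8, 141.6], [317.4, 160.1]]
both [0.48058945 0.10770967 0.27611548] [-16.97081599 -11.59028208] 0.8880950255254136 1183.0600863728391
scene [[355.1, 159.1], [358.9, 185.9]]
side [[304.6, 141.8], [317.2, 160.5]]
```

```bash
python3 - <<'E'
from fit import *
x=[0.48059,0.10771,0.27612];F=frame(np.radians(-16.97),np.radians(-11.59));print(F)
out=[]
for c,(u,v) in [("scene",(360,195)),("side",(315,165))]:
    im,d=load(c,0);k=4
    I=cv2.resize(im[v-60:v+60,u-50:u+50,::-1],None,fx=k,fy=k,interpolation=cv2.INTER_CUBIC)
    def dr(L,col,cl=True):
        p=proj(c,np.array(x)+np.array(L)@F.T);p=((p-[u-50,v-60]+.5)*k).astype(int)
        cv2.polylines(I,[p],cl,col,1)
    for z in(.012,-.022): dr([[sx*.028,sy*.009,z] for sx,sy in((1,1),(1,-1),(-1,-1),(-1,1))],(0,255,255))
    t=np.linspace(0,6.28,40)
    for z,r in((-.022,.0325),(-.067,.0325),(-.0688,.034)): dr(np.c_[r*np.cos(t),r*np.sin(t),z+0*t],(0,255,0))
    dr([[0,0,.03],[0,0,-.12]],(0,0,255),False)
    out.append(I)
cv2.imwrite('pics/ov0.png',np.hstack(out))
E
```

```text
[[ 0.79053148  0.46007499 -0.40421649]
 [-0.45129034  0.88381096  0.12334999]
 [ 0.41400121  0.08490695  0.90630779]]
```

View pics/ov0.png

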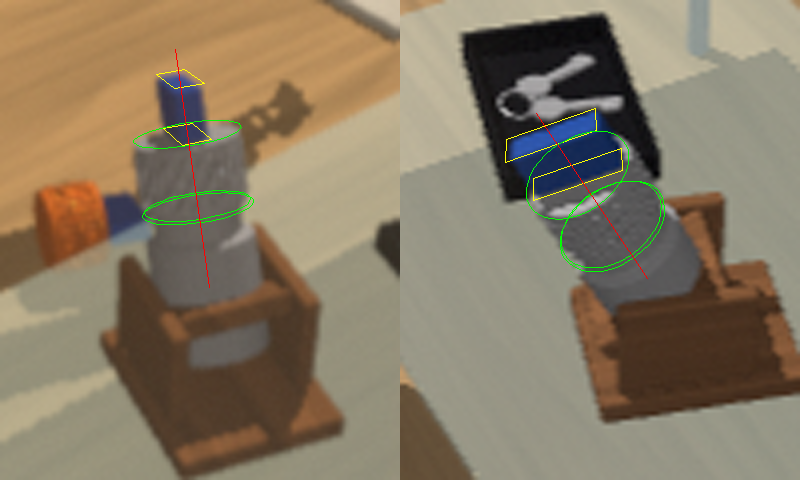

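```bash
cat >> fit.py <<'E'
def cmd(obs,p,Rt):
    """rotvec deg, shift mm in current tool axes to reach TCP p, R Rt"""
    R0=toolR(obs);return np.degrees(R.from_matrix(R0.T@Rt).as_rotvec()).round(2),(R0.T@(p-obs['position'])*1000).round(1)
E
python3 - <<'E'
from fit import *
o=get_obs();print(toolR(o).round(3))
g=np.array([0.48059,0.10771,0.27612]);F=frame(np.radians(-16.97),np.radians(-11.59))
for s in(1,-1):
    Rt=np.c_[-F[:,2],s*F[:,1],np.cross(-F[:,2],s*F[:,1])]
    print(s,Rt.round(3).tolist(),cmd(o,g+.1*F[:,2],Rt))
E
```

```text
[[ 0.     0.225  0.974]
 [-0.     0.974 -0.225]
 [-1.     0.     0.   ]]
1 [[0.404, 0.46, 0.791], [-0.123, 0.884, -0.451], [-0.906, 0.085, 0.414]] (array([ 15.32, -25.02,   1.66]), array([-135.4, -384. ,  401.9]))
-1 [[0.404, -0.46, -0.791], [-0.123, -0.884, 0.451], [-0.906, -0.085, -0.414]] (array([-160.83,   -2.39,  -35.9 ]), array([-135.4, -384. ,  401.9]))
```

```bash
python3 -m jog '[[[15.3,-25,1.7],[-135,-384,402],0],[[15.3,-25,1.7],[-135,-384,402],0],[[15.3,-25,1.7],[-135,-384,402],0],[[15.3,-25,1.7],[-135,-384,402],0],[[15.3,-25,1.7],[-135,-384,402],0],[[15.3,-25,1.7],[-135,-384,402],0],[[15.3,-25,1.7],[-135,-384,402],0],[[15.3,-25,1.7],[-135,-384,402],0],[[15.3,-25,1.7],[-135,-384,402],0],[[15.3,-25,1.7],[-135,-384,402],0],[[15.3,-25,1.7],[-135,-384,402],0],[[15.3,-25,1.7],[-135,-384,402],0],[[15.3,-25,1.7],[-135,-384,402],0],[[15.3,-25,1.7],[-135,-384,402],0],[[15.3,-25,1.7],[-135,-384,402],0],[[15.3,-25,1.7],[-135,-384,402],0],[[15.3,-25,1.7],[-135,-384,402],0],[[15.3,-25,1.7],[-135,-384,402],0],[[15.3,-25,1.7],[-135,-384,402],0],[[15.3,-25,1.7],[-135,-384,402],0]]'; cat > look.py <<'E'
from fit import *
import sys,pickle
n=sys.argv[1]
o=get_obs();print(o['t'],o['joints'].round(3),o['position'].round(4),o['contact_force'].round(2))
im,d=get_image('wrist');np.savez('pics/wrist%s.npz'%n,im=im,d=d);pickle.dump(o,open('pics/o%s.pkl'%n,'wb'))
cv2.imwrite('pics/wrist%s.png'%n,im[:,:,::-1])
print(d[d>0].min())
E
python3 look.py 1
```

```text
t: 2.42
position: [0.4397, 0.1214, 0.3658]
eef_rot: [0.822, 0.162, 0.517, -0.176]
contact_force: [-0.1, 0.5, -0.2]
opening: 0.999
2.4167 [ 0.363 -0.634  1.948 -0.261  1.478 -0.734] [0.4397 0.1214 0.3658] [-0.05  0.49 -0.16]
0.050001554
```

View pics/wrist1.png

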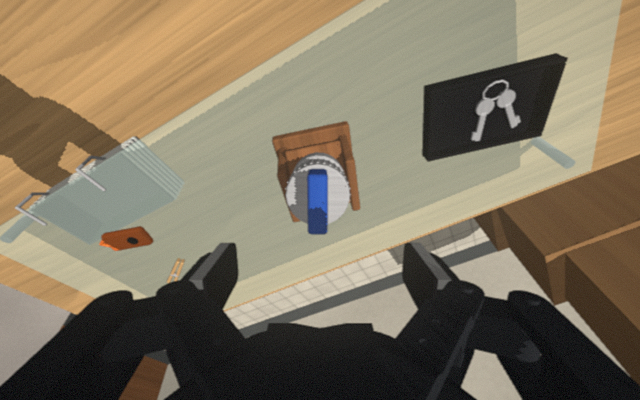

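The wrist view shows the blue bar at about (318,200), centred between the jaws and aligned with them. I'll refine the fit using the wrist depth.

```bash
cat > ref.py <<'E'
from fit import *
import pickle,sys
n=sys.argv[1];o=pickle.load(open('pics/o%s.pkl'%n,'rb'))
im,d=load('wrist',n);P=cloud('wrist',d,o).reshape(-1,3)
g0=np.array([.48059,.10771,.27612]);F=frame(np.radians(-16.97),np.radians(-11.59))
Q=(P-g0)@F
m=(d.ravel()>.1)&(np.hypot(Q[:,0],Q[:,1])<.05)&(Q[:,2]>-.06)&(Q[:,2]<.035)
P=P[m];print(m.sum())
r=fit(P,[*g0,-.29]);x=r.x;F=frame(x[3],x[4])
print(x[:3].round(4),np.degrees(x[3:]).round(2),np.median(abs(model_sdf(P,x[:3],F)))*1000)
sp=spot_point('cap_grip','wrist');print([(s['score'],s['uv']) for s in sp],proj('wrist',x[:3],o))
k=4;u,v=320,190
I=cv2.resize(im[v-70:v+70,u-70:u+70,::-1],None,fx=k,fy=k,interpolation=cv2.INTER_CUBIC)
def dr(L,col,cl=True):
    p=proj('wrist',x[:3]+np.array(L)@F.T,o);p=((p-[u-70,v-70]+.5)*k).astype(int);cv2.polylines(I,[p],cl,col,1)
for z in(.012,-.022): dr([[sx*.028,sy*.009,z] for sx,sy in((1,1),(1,-1),(-1,-1),(-1,1))],(0,255,255))
t=np.linspace(0,6.28,40)
for z in(-.022,-.067): dr(np.c_[.0325*np.cos(t),.0325*np.sin(t),z+0*t],(0,255,0))
dr([[0,0,.03],[0,0,-.12]],(0,0,255),False)
cv2.imwrite('pics/ovw%s.png'%n,I)
Rt=np.c_[-F[:,2],F[:,1],np.cross(-F[:,2],F[:,1])]
o=get_obs()
for back in(.0,): print('to TCP with grasp pt at grip',cmd(o,x[:3]-.0187*F[:,2],Rt))
E
python3 ref.py 1
```

```text
3501
[0.4812 0.1067 0.2746] [-16.73 -11.97] 0.44005710776187645
[(0.83, [316.7, 203.0])] [[316.84567775 202.08559746]]
to TCP with grasp pt at grip (array([ 0.29, -0.03,  0.03]), array([120.1,  -1.5,   1.4]))
```

View pics/ovw1.png

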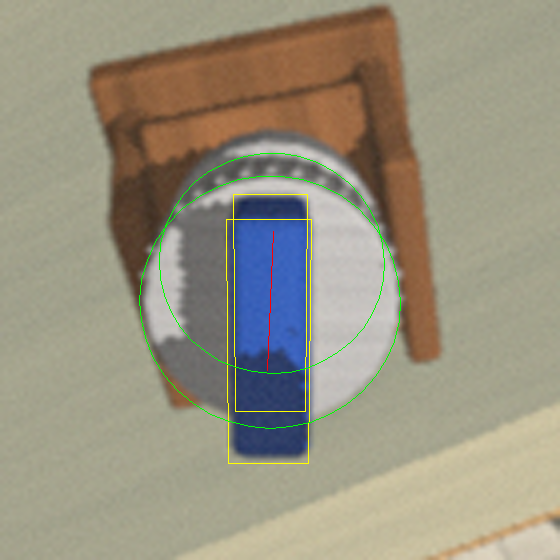

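The overlay matches the bar and the cap top, and the network's point agrees within 1 px. Now I'll approach along the axis and close gently.

```bash
python3 -m jog '[[[0.3,0,0],[30,-1.5,1.4],0],[[0.3,0,0],[60,-1.5,1.4],0],[[0.3,0,0],[85,-1.5,1.4],0],[[0.3,0,0],[105,-1.5,1.4],0],[[0.3,0,0],[117,-1.5,1.4],0],[[0.3,0,0],[119,-1.5,1.4],0],[[0.3,0,0],[119,-1.5,1.4],0],[[0.3,0,0],[119,-1.5,1.4],120],[[0.3,0,0],[119,-1.5,1.4],160],[[0.3,0,0],[119,-1.5,1.4],180]]' 30; python3 look.py 2
```

```text
t: 3.35
position: [0.4892, 0.104, 0.2605]
eef_rot: [0.822, 0.166, 0.515, -0.178]
contact_force: [0.7, 0.1, 0.3]
opening: 0.602
3.35 [ 0.272 -0.53   2.072 -0.243  1.232 -0.757] [0.4892 0.104  0.2605] [0.7  0.13 0.25]
0.050002478
```

View pics/wrist2.png

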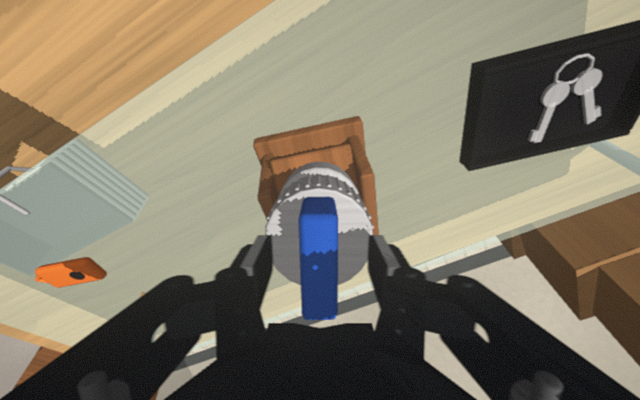

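Bar at (320,255), centred between the pads at (262) and (378). Closing now.

```bash
python3 -m jog '[[[0,0,0],[0,0,0],255],[[0,0,0],[0,0,0],255],[[0,0,0],[0,0,0],255],[[0,0,0],[0,0,0],255],[[0,0,0],[0,0,0],255],[[0,0,0],[0,0,0],255],[[0,0,0],[0,0,0],255]]' 30; python3 -c "
from cell import *
o=get_obs();print(o['ft_torque'],o['contact_force'],o['joints'])"
```

```text
t: 3.98
position: [0.4889, 0.1037, 0.2594]
eef_rot: [0.822, 0.166, 0.516, -0.178]
contact_force: [-3.3, 1.6, 5.6]
opening: 0.205
[ 0.20063408  0.35591285 -0.06581727] [-3.29545836  1.58081034  5.58876091] [ 0.27189081 -0.5290564   2.07311871 -0.2425279   1.23163852 -0.75692981]
```

```bash
cat > st.py <<'E'
from h import *
o=get_obs();Rt=toolR(o)
import json,os
z=np.array([-.4035,.1213,.907])
g=np.array([.4812,.1067,.2746])
p=o['position']+0*z
d=(p-(g-.0187*z))@z*1000
yaw=Rt.T@np.array([0,0,1]);
ref=np.array([-.2879*0,0,0])
# angle of tool y about cap axis relative to level y
psi=np.radians(-16.73);ly=np.array([-np.sin(psi),np.cos(psi),0]);lx=np.cross(ly,-Rt[:,0])
a=np.degrees(np.arctan2(-(Rt[:,1]@lx),Rt[:,1]@ly))
f=Rt.T@o['contact_force'];m=Rt.T@o['ft_torque']
print('t%.2f ax%.2fmm lat%s ang%.1f F_tool%s M_tool%s open%.3f j6 %.2f'%(o['t'],d,((Rt.T@(o['position']-g))[1:]*1000).round(1),a,f.round(1),m.round(2),o['opening'],o['joints'][5]))
E
python3 st.py; python3 -m jog '[[[-3,0,0],[0,0,0],255],[[-6,0,0],[0,0,0],255],[[-9,0,0],[0,0,0],255],[[-12,0,0],[0,0,0],255],[[-12,0,0],[0,0,0],255]]' 30; python3 st.py
```

```text
t3.98 ax1.41mm lat[-0.4  1.2] ang-12.1 F_tool[-6.6  0.4 -1. ] M_tool[ 0.1   0.4  -0.03] open0.205 j6 -0.76
t: 4.4
position: [0.489, 0.1036, 0.2594]
eef_rot: [0.835, 0.077, 0.532, -0.123]
contact_force: [-3.3, 1.8, 5.2]
opening: 0.206
t4.40 ax1.41mm lat[-0.7  1.1] ang0.1 F_tool[-6.3  0.8 -1.2] M_tool[-0.13  0.43 -0.01] open0.206 j6 -0.97
```

```bash
for i in 1 2; do :; done; python3 -m jog '[[[-3,0,0],[0,0,0],255],[[-6,0,0],[0,0,0],255],[[-6,0,0],[0,0,0],255]]' 30; python3 st.py;  python3 -m jog '[[[-3,0,0],[0,0,0],255],[[-6,0,0],[0,0,0],255],[[-6,0,0],[0,0,0],255]]' 30; python3 st.py; python3 -m jog '[[[-3,0,0],[0,0,0],255],[[-6,0,0],[0,0,0],255],[[-6,0,0],[0,0,0],255]]' 30; python3 st.py
```

```text
t: 4.65
position: [0.489, 0.1036, 0.2594]
eef_rot: [0.837, 0.034, 0.537, -0.095]
contact_force: [-3.7, 1.5, 4.8]
opening: 0.205
t4.65 ax1.44mm lat[-0.8  1.1] ang6.1 F_tool[-6.   0.5 -1.5] M_tool[-0.13  0.41  0.12] open0.205 j6 -1.07
t: 4.9
position: [0.489, 0.1036, 0.2594]
eef_rot: [0.838, -0.01, 0.541, -0.066]
contact_force: [-3.1, 0.8, 5.1]
opening: 0.211
t4.90 ax1.42mm lat[-0.9  1. ] ang12.1 F_tool[-6.  -0.  -0.7] M_tool[-0.15  0.43  0.16] open0.211 j6 -1.18
t: 5.15
position: [0.4889, 0.1036, 0.2593]
eef_rot: [0.836, -0.054, 0.544, -0.038]
contact_force: [-3.6, 0.9, 5.0]
opening: 0.2
t5.15 ax1.31mm lat[-1.   0.8] ang18.0 F_tool[-6.1  0.3 -1.2] M_tool[-0.12  0.27  0.12] open0.200 j6 -1.28
```

```bash
python3 -m jog '[[[0,0,0],[0.7,0,0],255],[[0,0,0],[0.7,0,0],255]]' 30; python3 st.py;  python3 -m jog '[[[-3,0,0],[0,0,0],255],[[-6,0,0],[0,0,0],255],[[-6,0,0],[0,0,0],255]]' 30; python3 st.py
```

```text
t: 5.32
position: [0.4892, 0.1036, 0.2592]
eef_rot: [0.837, -0.052, 0.544, -0.039]
contact_force: [-7.3, 0.8, 10.2]
opening: 0.203
t5.32 ax1.14mm lat[-1.  1.] ang17.8 F_tool[-12.3  -0.6  -2.5] M_tool[-0.17  0.73  0.05] open0.203 j6 -1.28
t: 5.57
position: [0.4892, 0.1036, 0.2583]
eef_rot: [0.832, -0.097, 0.546, -0.01]
contact_force: [-1.8, 1.1, 3.7]
opening: 0.205
t5.57 ax0.34mm lat[-1.   0.6] ang24.0 F_tool[-4.3  0.6 -0.1] M_tool[-0.29 -0.05  0.28] open0.205 j6 -1.39
```

The force fell and it sank slightly, so I'll probe downward.

```bash
python3 -m jog '[[[-1,0,0],[1,0,0],255],[[-1.5,0,0],[1.5,0,0],255],[[-1.5,0,0],[1.5,0,0],255]]' 30; python3 st.py
```

```text
t: 5.82
position: [0.4898, 0.1034, 0.2574]
eef_rot: [0.831, -0.107, 0.545, -0.004]
contact_force: [-2.0, 1.1, 6.0]
opening: 0.211
t5.82 ax-0.77mm lat[-1.1  0.7] ang25.3 F_tool[-6.3  0.2  0.7] M_tool[-0.5   0.19  0.34] open0.211 j6 -1.41
```

```bash
python3 -m jog '[[[-2,0,0],[0,0,0],255],[[-3,0,0],[0,0,0],255],[[-3,0,0],[0,0,0],255]]' 30; python3 st.py; python3 -m jog '[[[0,0,0],[1,0,0],255],[[0,0,0],[1,0,0],255]]' 30; python3 st.py
```

```text
t: 6.07
position: [0.4894, 0.1031, 0.2562]
eef_rot: [0.828, -0.129, 0.546, 0.011]
contact_force: [0.7, 1.1, -0.8]
opening: 0.202
t6.07 ax-1.79mm lat[-1.1 -0.2] ang28.4 F_tool[0.9 1.1 0.6] M_tool[-0.05 -0.02  0.18] open0.202 j6 -1.46
t: 6.23
position: [0.4899, 0.103, 0.2552]
eef_rot: [0.828, -0.129, 0.546, 0.011]
contact_force: [1.8, 0.4, -2.2]
opening: 0.202
t6.23 ax-2.87mm lat[-1.1 -0.2] ang28.3 F_tool[2.6 0.6 0.9] M_tool[-0.06 -0.09  0.17] open0.202 j6 -1.46
```

It is falling freely now, with no axial resistance. I'll follow it down.

```bash
python3 -m jog '[[[0,0,0],[1.5,0,0],255],[[0,0,0],[3,0,0],255],[[0,0,0],[3,0,0],255]]' 30; python3 st.py; python3 -m jog '[[[0,0,0],[1,0,0],255],[[0,0,0],[1,0,0],255]]' 30; python3 st.py
```

```text
t: 6.48
position: [0.4909, 0.1026, 0.2523]
eef_rot: [0.827, -0.129, 0.546, 0.011]
contact_force: [0.2, 0.4, -2.8]
opening: 0.204
t6.48 ax-5.95mm lat[-1.  -0.4] ang28.4 F_tool[ 2.6  0.9 -0.8] M_tool[0.08 0.31 0.19] open0.204 j6 -1.46
t: 6.65
position: [0.4915, 0.1026, 0.2519]
eef_rot: [0.828, -0.129, 0.546, 0.011]
contact_force: [-0.2, 0.5, -1.3]
opening: 0.201
t6.65 ax-6.54mm lat[-1.1 -0. ] ang28.4 F_tool[ 1.   0.8 -0.6] M_tool[0.   0.27 0.12] open0.201 j6 -1.46
```

```bash
python3 -m jog '[[[0,0,0],[0.7,0,0],255],[[0,0,0],[1,0,0],255],[[0,0,0],[1,0,0],255]]' 30; python3 st.py; python3 -m jog '[[[0,0,0],[1,0,0],255],[[0,0,0],[1,0,0],255]]' 30; python3 st.py
```

```text
t: 6.9
position: [0.4921, 0.1025, 0.2515]
eef_rot: [0.828, -0.129, 0.546, 0.011]
contact_force: [-1.0, 0.3, -1.2]
opening: 0.204
t6.90 ax-7.12mm lat[-1.1  0.3] ang28.4 F_tool[ 0.6  0.7 -1.2] M_tool[-0.    0.31  0.16] open0.204 j6 -1.46
t: 7.07
position: [0.4924, 0.1025, 0.2513]
eef_rot: [0.828, -0.129, 0.546, 0.011]
contact_force: [-7.5, 0.5, 4.9]
opening: 0.205
t7.07 ax-7.41mm lat[-1.1  0.5] ang28.4 F_tool[-7.5  0.6 -4.8] M_tool[0.02 1.07 0.15] open0.205 j6 -1.46
```

The cap is seated in the thread start: 8.8 mm of drop, then contact. Turning forward now, following the sink.

```bash
python3 -m jog '[[[3,0,0],[-0.3,0,0],255],[[6,0,0],[-0.3,0,0],255],[[10,0,0],[0,0,0],255],[[10,0,0],[0,0,0],255]]' 30; python3 st.py; python3 -m jog '[[[4,0,0],[0.2,0,0],255],[[8,0,0],[0.4,0,0],255],[[8,0,0],[0.4,0,0],255]]' 30; python3 st.py;
```

```text
t: 7.4
position: [0.493, 0.1026, 0.2516]
eef_rot: [0.837, -0.055, 0.544, -0.037]
contact_force: [-2.1, 0.4, 3.4]
opening: 0.205
t7.40 ax-7.36mm lat[-1.   1.3] ang18.2 F_tool[-4.  -0.1 -0.5] M_tool[0.13 0.36 0.1 ] open0.205 j6 -1.29
t: 7.65
position: [0.4931, 0.1025, 0.2512]
eef_rot: [0.838, 0.003, 0.54, -0.075]
contact_force: [-3.9, 0.9, 5.8]
opening: 0.205
t7.65 ax-7.81mm lat[-0.8  1.4] ang10.3 F_tool[-6.9 -0.1 -1.2] M_tool[ 0.19  0.45 -0.07] open0.205 j6 -1.15
```

```bash
python3 -m jog '[[[4,0,0],[0.2,0,0],255],[[8,0,0],[0.4,0,0],255],[[8,0,0],[0.4,0,0],255]]' 30; python3 st.py
```

```text
t: 7.9
position: [0.4931, 0.1025, 0.2506]
eef_rot: [0.836, 0.06, 0.534, -0.112]
contact_force: [-3.5, 1.1, 5.8]
opening: 0.206
t7.90 ax-8.42mm lat[-0.7  1.3] ang2.4 F_tool[-6.8  0.  -0.9] M_tool[ 0.2   0.39 -0.07] open0.206 j6 -1.01
```

```bash
python3 -m jog '[[[4,0,0],[0.25,0,0],255],[[8,0,0],[0.5,0,0],255],[[12,0,0],[0.7,0,0],255],[[16,0,0],[1,0,0],255],[[16,0,0],[1,0,0],255]]' 30; python3 st.py;
```

```text
t: 8.32
position: [0.4934, 0.1023, 0.2493]
eef_rot: [0.819, 0.176, 0.513, -0.185]
contact_force: [-2.7, 0.2, 3.9]
opening: 0.202
t8.32 ax-9.72mm lat[-0.4  1.1] ang-13.5 F_tool[-4.7 -0.7 -0.6] M_tool[ 0.21  0.26 -0.09] open0.202 j6 -0.73
```

```bash
python3 -m jog '[[[4,0,0],[0.25,0,0],255],[[8,0,0],[0.5,0,0],255],[[12,0,0],[0.7,0,0],255],[[12,0,0],[0.7,0,0],255]]' 30; python3 st.py;
```

```text
t: 8.65
position: [0.4935, 0.1022, 0.2483]
eef_rot: [0.797, 0.26, 0.491, -0.237]
contact_force: [-1.5, -0.0, 4.0]
opening: 0.206
t8.65 ax-10.66mm lat[-0.3  1. ] ang-25.5 F_tool[-4.2 -0.2  0.6] M_tool[ 0.14  0.23 -0.12] open0.206 j6 -0.52
```

```bash
python3 -m jog '[[[4,0,0],[0.3,0,0],255],[[8,0,0],[0.6,0,0],255],[[8,0,0],[0.6,0,0],255]]' 30; python3 st.py;
```

```text
t: 8.9
position: [0.4937, 0.1021, 0.2477]
eef_rot: [0.777, 0.315, 0.474, -0.271]
contact_force: [-1.7, 0.8, 3.3]
opening: 0.204
t8.90 ax-11.30mm lat[-0.3  1. ] ang-33.4 F_tool[-3.8  0.1 -0.3] M_tool[ 0.15  0.29 -0.21] open0.204 j6 -0.39
```

```bash
python3 -m jog '[[[3,0,0],[0.3,0,0],255],[[6,0,0],[0.5,0,0],255],[[6,0,0],[0.5,0,0],255]]' 30; python3 st.py;
```

```text
t: 9.15
position: [0.494, 0.102, 0.2474]
eef_rot: [0.759, 0.354, 0.459, -0.295]
contact_force: [-1.9, 0.2, 3.4]
opening: 0.203
t9.15 ax-11.70mm lat[-0.1  1.2] ang-39.3 F_tool[-3.9 -0.5  0. ] M_tool[-0.24  0.21 -0.13] open0.203 j6 -0.28
```

```bash
python3 -m jog '[[[3,0,0],[0.1,0,0],255],[[6,0,0],[0.1,0,0],255],[[6,0,0],[0.1,0,0],255]]' 30; python3 st.py;
```

```text
t: 9.4
position: [0.4942, 0.1017, 0.2476]
eef_rot: [0.74, 0.393, 0.443, -0.318]
contact_force: [-2.8, -1.1, 5.2]
opening: 0.206
t9.40 ax-11.63mm lat[0.1 1.5] ang-45.3 F_tool[-5.7 -1.3  1.3] M_tool[-1.75 -0.16 -0.31] open0.206 j6 -0.18
```

The torque rose to 1.75 N m, which is the hard stop. I'll relax it at once.

```bash
python3 -m jog '[[[-3,0,0],[0,0,0],255],[[-3,0,0],[0,0,0],255]]' 30; python3 st.py; python3 -m jog '[[[-2,0,0],[0,0,0],255],[[-2,0,0],[0,0,0],255]]' 30; python3 st.py; python3 look.py 3
```

```text
t: 9.57
position: [0.4942, 0.1018, 0.2475]
eef_rot: [0.751, 0.372, 0.452, -0.306]
contact_force: [-2.3, -0.9, 4.8]
opening: 0.203
t9.57 ax-11.68mm lat[0.  1.5] ang-42.1 F_tool[-5.1 -1.   1.2] M_tool[-0.68 -0.2  -0.28] open0.203 j6 -0.23
t: 9.73
position: [0.4941, 0.1018, 0.2474]
eef_rot: [0.756, 0.361, 0.456, -0.299]
contact_force: [-1.5, -1.7, 4.6]
opening: 0.204
t9.73 ax-11.76mm lat[-0.1  1.4] ang-40.4 F_tool[-4.6 -0.8  2.2] M_tool[-0.4  -0.15 -0.23] open0.204 j6 -0.26
9.7333 [ 0.264 -0.511  2.083 -0.242  1.203 -0.265] [0.4941 0.1018 0.2474] [-1.46 -1.7   4.64]
0.050000407
```

View pics/wrist3.png

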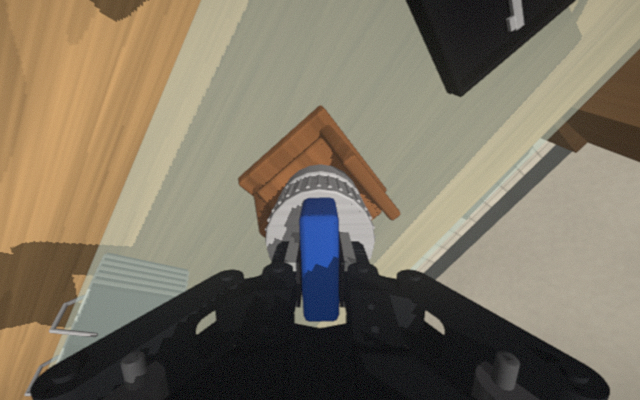

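The bar is still square in the pads at (320,255). The torque unloaded along the same line as it loaded, so nothing slipped. Releasing, then backing straight out.

```bash
python3 -m jog '[[[0,0,0],[0,0,0],160],[[0,0,0],[0,0,0],120],[[0,0,0],[0,0,0],60],[[0,0,0],[0,0,0],0],[[0,0,0],[0,0,0],0],[[0,0,0],[0,0,0],0],[[0,0,0],[-10,0,0],0],[[0,0,0],[-30,0,0],0],[[0,0,0],[-60,0,0],0],[[0,0,0],[-95,0,0],0],[[0,0,0],[-120,0,0],0],[[0,0,0],[-120,0,0],0],[[0,0,0],[-120,0,0],0]]' 30; python3 look.py 4; python3 ref.py 4
```

```text
t: 10.87
position: [0.4458, 0.1173, 0.3591]
eef_rot: [0.756, 0.364, 0.455, -0.298]
contact_force: [0.2, 0.3, -0.7]
opening: 1.0
10.8667 [ 0.346 -0.632  1.96  -0.257  1.455 -0.241] [0.4458 0.1173 0.3591] [ 0.17  0.29 -0.69]
0.050001856
3361
[0.4863 0.1054 0.2626] [-16.98 -37.65] 0.44569788707387453
[(0.87, [318.5, 199.6])] [[317.36600574 197.22631795]]
to TCP with grasp pt at grip (array([-2.71, -0.06, -0.  ]), array([120.9,   0.4,  -1.2]))
```

View pics/ovw4.png

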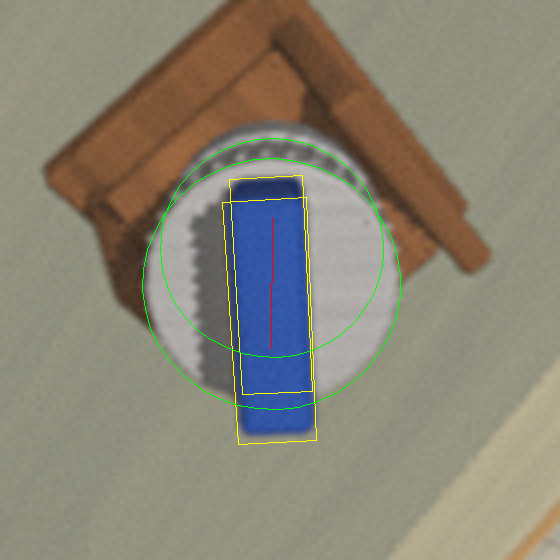

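```bash
python3 - <<'E'
from h import *
out=[]
for c in("scene","side"):
    im,d=get_image(c);a,_=load(c,0)
    out.append(cv2.resize(im[80:360,150:530,::-1],(400,300)));out.append(cv2.resize(a[80:360,150:530,::-1],(400,300)))
cv2.imwrite('pics/fin.png',np.vstack([np.hstack(out[:2]),np.hstack(out[2:])]))
E
```

```text
(no output)
```

View pics/fin.png

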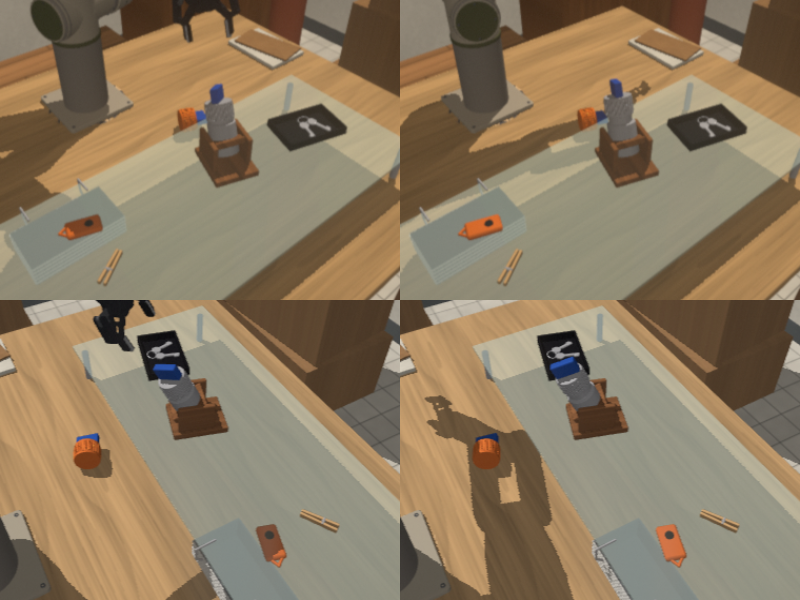

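The new views (left) show the cap seated lower on the tin. The tray, keys, cover, peg and orange look-alike are where they were, and the gripper is clear.

```bash
python3 -c "
from cell import *
close_job()"
```

```text
the job is handed in; nothing more can be done
```

The cap is screwed fully home on the steel tin and released, and I handed the job in at about 11 s of the 51 s allowed.

- **Turning back:** I gripped the blue bar at 30 N and turned it about 40° backward under light pressure. It dropped freely by about 8.8 mm and then met firm contact.
- **Screwing home:** I turned it about 66° forward, following it down, until it met the hard stop. I then eased the torque off, let go and backed straight out.

**Last checks**
- **Cap position:** the wrist-camera fit puts the cap 13.1 mm lower than at the start, against the expected 13.3 mm. It rests at the angle where the stop began to resist.
- **Stop torque:** the last step pushed past the stop and peaked at 1.75 N m between readings, close to the roughly 2 N m the wedge holds. The torque eased off along the same line, so I saw no sign of the tin slipping, but I did not measure the tin's twist directly.
- **Torque sign:** before the stop, the small friction torques had the opposite sign to what I expected, so I did not rely on them.
- **Bystanders:** the tray, keys, key cover, peg and orange look-alike are where they were in the before and after pictures.

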